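Index the model carousel and present the white jaw model

ROBOT

A 6-joint arm with a two-finger parallel gripper is mounted at the origin on a cart in front of the work surface, level with it; the furniture and walls round the work are solid. World frame = base frame: x ahead of the robot, y to its left, z up, the work surface at z = 0. Lengths are in m, angles in rad, forces in N, time in s.
With the tool pointing down it reaches from about 0.425 to 1.125 m from the base axis. Payload 14.9 kg.
Tool frame: the origin (TCP) lies midway between the tips of the shut fingers; the grasp point (between the pads) lies 19 mm behind it (arm.pinch_z is the distance from the TCP to the grasp point, in m); z points along the fingers, y is the line along which they close (so a half turn about z gives the same grasp; the last joint's range is limited). The gripper opens to 91 mm and grips with 3 to 60 N. Pads are 32 mm wide; open, the fingers measure 118 mm over their backs; the gripper's body (76 mm by 178 mm) begins 60 mm behind the grasp point.
Start: joints at [1.157, 0.379, 1.734, -0, 1.028, -0.033], TCP at [0.26, 0.65, 0.214] pointing down, gripper open.
Joint ranges: [-2.77, 2.77], [-0.74, 2.19], [0, 2.66], [-1.06, 4.2], [0.31, 2.87], [-3.08, 3.08]. Speed limits (rad/s): [1.89, 1.89, 2.39, 3.14, 3.14, 3.14].

INTERFACE

Orientations are given as a unit quaternion [w, x, y, z].
In Python, from cell import arm gives the robot as it stands.
- The arm moves only by the tool jog_arm, never from a script. Its argument "series" is a list that holds one entry, the list of rows, each a list of 5 numbers: the opening, from -1 (shut) to 1 (fully open), then the shift along the world's x, y, z normalised to -1 to 1, where 1 is 500 mm, then the turn about the world's z normalised to -1 to 1, where 1 is 90 degrees. A call has 1 to 20 rows; each row shifts and turns the commanded pose from where the row before left it; what a row does not reach is not made up. A row lasts 1/8 s, in which the tool goes at most 62.5 mm and 10.7 degrees, less where a joint would pass 70% of its speed; a pose out of reach is approached as far as the arm can. A call with a number of a shift or a turn outside -1 to 1 is refused whole. A call with a gripper value outside its range is refused whole. The fingers move at their own pace and stop on an object; "squeeze" is the grip in N (left out, the last holds). Time passes only in rows, so rows that do not move let the fingers close. It gives the time, the measured TCP pose, the force, the opening and the grip force at its end, in the units of the state.
- arm.state(): the state, without advancing time (a new reading comes with each control period).
- arm.read_camera(name): name is "side" or "top" or "wrist"; returns (picture, depth): 400x640x3 uint8, blue, green, red; 400x640 float32, m along the optical axis (not along the pixel's ray), 0 where there is no reading.
- arm.camera_info(name): a dict with "mtx" (3x3 intrinsics, pixels), "D" ([k1, k2, p1, p2, k3] as OpenCV has them; the pictures are not rectified), "position" and "rotation" of the camera in the world. Camera axes: x right, y down, z forward; pixel columns grow to the right and rows downward; lengths in m; the calibration is good to about 2 mm. A picture is of the moment at which its call begins: read the wrist's pose just before it. camera_info takes no time and is no camera call; for the wrist camera it gives the pose at the moment of the call.
- arm.sign_off(): hands the job in; it is judged then, once.
The state is a dict: "t": time; "joint_pos": joint angles; "joint_velocities": joint speeds; "joint_torque": joint torques, N m; "eef_pos": TCP position; "eef_rot": TCP orientation; "contact_force": force on the tool from outside, world axes, zero at the start; "moment": the same for the moment, N m; "gripper_width": finger opening in m; "gripper_force": force on a finger pad.
Only numpy, scipy, OpenCV 4.12 (cv2) and the standard library are available. Lean on these libraries where they do the work, as an engineer would, in place of code of your own. Each camera call takes 0.05 s, during which the arm holds its last target. There are 200 camera calls.

TASK

Turn the model carousel on to its next stop, in whichever direction brings the white jaw model to the open bay of its hood, so that the turntable rests fully home in that stop. Then lift the white model straight up out of the bay and keep it steady and level in the air for inspection, 10 cm or more above its pedestal and touching nothing but the gripper; the program finishes while still holding it there. Leave the turntable in its new stop, the other two models on their pedestals and everything else on the worktop where it is.

Things in the scene. Friction and masses are not known exactly. Their poses are not given: they have to be found in the camera images.
- carousel: White round base, 280 mm across, 20 mm high, fixed. Origin: centre of its underside, on the turntable's axis; z up. Fixed hood with blue edging: clear side wall 131-134 mm radius, flat wire-grid roof 30-134 mm radius, 80-83 mm above the worktop. No hood over the open bay, 48 degrees either side of the base's -x (red mark, roughly toward the robot): models come out only there.
- turntable (a joint): Angle (rad) of the aluminium turntable, positive counter-clockwise from above; about 0 at the start. Sprung stops at -1.571, 0, +1.571: let go, it creeps to the nearest (tipping point half way); turning slowly takes up to 0.2 N m; quick jerks can tip the models, end limits +-1.75. +1.571 brings the pedestal from the base's +y side to the bay, -1.571 that from its -y side.
- knob (a point): Grip point, on the turntable's axis, of the black bar knob that turns the turntable: a bar 54 mm long (point's x axis), 14 mm wide (point's y axis), standing from 85 to 115 mm above the worktop, over the middle of the hood's roof; this point is 107 mm above the worktop. Turns with the turntable. Wall cabinets hang over the worktop, undersides 0.62 m above it: keep the wrist below them.
- bay (a point): Fixed point: where a pedestal's top centre stands in the open bay, 90 mm from the axis along the base's -x, 44 mm above the worktop. Four pedestals (56 mm radially, 42 mm across, tops 44 mm above the worktop, 14 mm above the turntable) stand on a 90 mm radius; the one in the bay is empty at the start. Axes as the base's.
- model_white: White plaster jaw model, to be lifted. Base block 50 mm along its x, 64 mm along its y, 14 mm high: grip it across the 50 mm (the teeth above give no grip); 27 mm high overall, about 0.11 kg. Origin: centre of its underside; z up. Starts on the +y or -y pedestal, 64 mm side radial within 6 degrees; it overhangs its pedestal all round, so fingertips may reach a few mm below it.
- model_tan: Tan (yellowish brown) plaster jaw model of the same size, on the pedestal across from the white one; stays on it.
- model_cream: Pale cream plaster jaw model of the same size, on the +x (rear) pedestal at the start; stays on it. Origin: centre of its underside.
- pedestal_left (a point): Centre of the top of the pedestal that is at the base's +y when the joint is 0; turns with the turntable.
- pedestal_right (a point): Centre of the top of the pedestal that is at the base's -y when the joint is 0; turns with the turntable.
- pedestal_back (a point): Centre of the top of the pedestal that is at the base's +x when the joint is 0; turns with the turntable.
- plaster_spatula: Loose spatula with a brown handle, 190 mm long, lying left of the carousel; bystander. Origin: centre of its underside.
- mixing_cup: Loose small orange cup, 44 mm across, 38 mm high; bystander. Origin: centre of its underside.
- tape_roll: Loose roll of tan tape, 67 mm across, 24 mm high; bystander. Origin: centre of its underside.
- press_flask: Loose brown metal press flask, 66x107 mm, 54 mm high; bystander. Origin: centre of its underside.
Things that resemble listed ones, but are neither listed nor needed, are in the scene too. Leave any pink look-alike of the model_white alone.

How it is judged:
By the outcome, as a careful person would: the job done as asked, in the order asked, and still so for the second after the job is handed in, while the arm keeps its last pose, push and grip.
It also fails if it takes over 51 s, if anything falls off the work surface, if the arm or the gripper's body presses on something with over 40 N, if the wrist force passes 120 N, or if a joint passes its speed limit or range.

## Working session

There is one attempt and no reset: what is moved stays moved. The work goes in short steps, Python scripts to look and compute and a tool call to move; the robot and the scene stay as the last step left them, time stands still between calls to the robot, and variables do not carry over. Pictures are saved under pics/ and viewed, at most 10 in all, crops included, and the job is handed in when it is done.

Besides the shell and the picture viewer there is one more tool, called after "Request:" in YAML: its name, and indented under it one key for each argument. jog_arm: Moves the arm, as the interface text tells. Its arguments: {"type":"object","properties":{"series":{"type":"array","items":{"type":"array","items":{"type":"array","items":{"type":"number","minimum":-1,"maximum":1}}}},"squeeze":{"type":"number"}},"required":["series"]}

```bash
mkdir -p pics
cat > h.py <<'E'
import numpy as np,cv2,pickle
from cell import arm
def grab(n):
    i=arm.camera_info(n);p,d=arm.read_camera(n);pickle.dump((i,p,d),open(f'pics/{n}.pkl','wb'));return i,p,d
def load(n): return pickle.load(open(f'pics/{n}.pkl','rb'))
def ray(i,uv):
    q=cv2.undistortPoints(np.array([[uv]],float),np.array(i['mtx']),np.array(i['D'])).ravel()
    return np.array(i['rotation'])@np.array([q[0],q[1],1.])
def pt(i,d,uv):
    u,v=map(int,uv);w=d[v-1:v+2,u-1:u+2];w=w[w>0];return np.array(i['position'])+ray(i,uv)*(np.median(w) if len(w) else np.nan)
def atz(i,uv,z):
    r=ray(i,uv);p=np.array(i['position']);return p+r*(z-p[2])/r[2]
E
python3 - <<'E'
from h import *
for n in('top','side'):
    i,p,d=grab(n);cv2.imwrite(f'pics/{n}1.png',p);print(n,np.round(i['position'],3),np.round(i['rotation'],3).tolist(),np.round(i['mtx'],1).tolist())
print(arm.state(),arm.pinch_z)
E
```

```text
top [0.369 0.121 1.056] [-0.076, 0.71, -0.697, 0.071] [[415.2, 0.0, 323.5], [0.0, 415.2, 198.7], [0.0, 0.0, 1.0]]
side [0.117 0.969 0.588] [0.135, -0.211, 0.827, -0.503] [[378.3, 0.0, 321.4], [0.0, 378.3, 202.1], [0.0, 0.0, 1.0]]
{'t': 0.1, 'joint_pos': array([ 1.15667260e+00,  3.79344957e-01,  1.73472805e+00,  4.15984820e-05,
        1.02848184e+00, -3.33003711e-02]), 'joint_velocities': array([-0.00076978, -0.00059794, -0.00200726, -0.00051819,  0.00313659,
       -0.0003878 ]), 'joint_torque': array([ 3.07308319e-04, -7.65041685e+01, -4.35297275e+01,  6.52785483e-02,
        3.98931548e-02, -3.07332084e-05]), 'eef_pos': array([0.26003372, 0.64952866, 0.21335884]), 'eef_rot': array([-1.24096836e-04,  1.89273673e-01,  9.81924256e-01, -4.65153836e-04]), 'contact_force': array([ 0.68026342, -0.39920462, -0.85971959]), 'moment': array([ 0.01789984,  0.02169336, -0.03185997]), 'gripper_force': 0.0, 'gripper_width': 0.0913955302095078} 0.0188
```

View pics/top1.png

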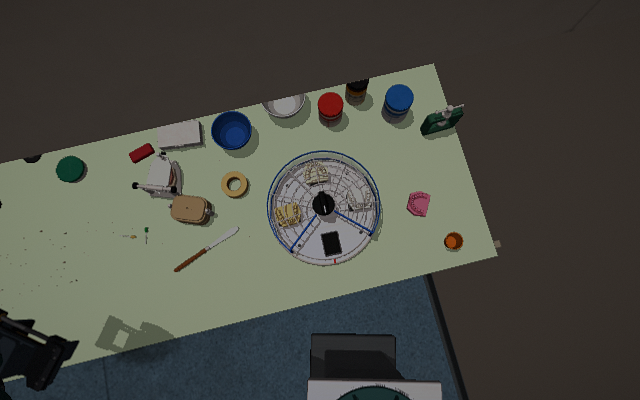

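View pics/side1.png

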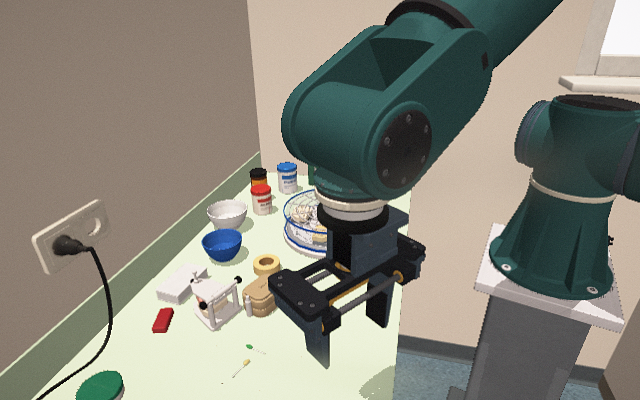

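```bash
sed -i 's/^def ray/from scipy.spatial.transform import Rotation as Ro\ndef RM(i): return Ro.from_quat(np.roll(i["rotation"],-1)).as_matrix() if np.size(i["rotation"])==4 else np.array(i["rotation"])\ndef ray/; s/np.array(i\[.rotation.\])@/RM(i)@/' h.py
python3 - <<'E'
from h import *
i,p,d=load('top');print(np.shape(i['rotation']),RM(i).round(2).tolist(),i['D'])
c=p[140:280,250:440];cv2.imwrite('pics/crop1.png',cv2.resize(c,None,fx=4.2,fy=4.2,interpolation=cv2.INTER_CUBIC))
for n,uv,z in [('knob',(324,205),.115),('redmark',(334,262),.02),('wh',(358,200),.06),('tan',(288,215),.06),('back',(317,173),.06),('pad',(331,244),.044),('table',(250,280),0)]:
    print(n,pt(i,d,uv).round(4),atz(i,uv,z).round(4))
E
```

```text
(4,) [[0.02, -0.98, 0.21], [-1.0, -0.02, 0.01], [-0.01, -0.21, -0.98]] [0.00354337 0.         0.         0.         0.        ]
knob [0.552  0.1277 0.1155] [0.5521 0.1277 0.115 ]
redmark [0.4276 0.1011 0.0199] [0.4276 0.1011 0.02  ]
wh [0.5771 0.045  0.058 ] [0.5767 0.0451 0.06  ]
tan [0.5366 0.2153 0.0587] [0.5364 0.2152 0.06  ]
back [0.6381 0.1465 0.0791] [0.6434 0.147  0.06  ]
pad [0.4696 0.1094 0.0429] [0.4695 0.1094 0.044 ]
table [0.3803 0.3097 0.001 ] [0.3803 0.3099 0.    ]
```

View pics/crop1.png

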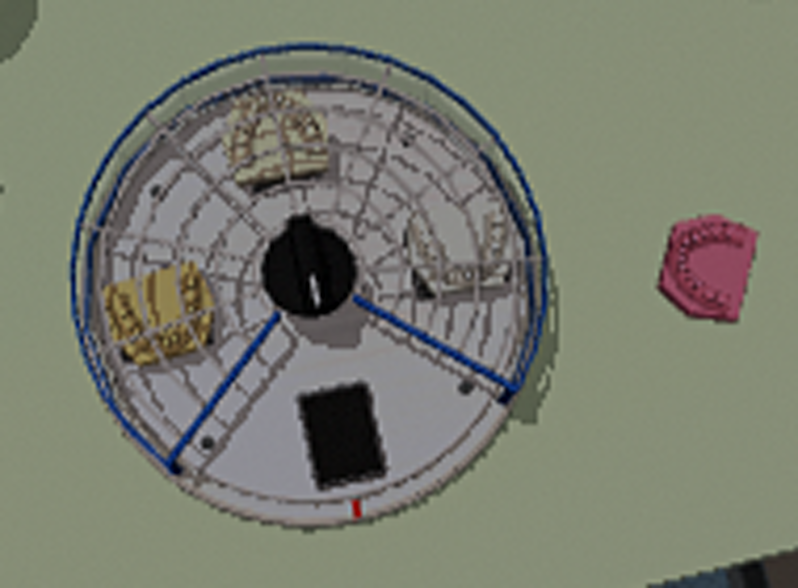

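White model: top px (359,199), at the base's −y. Other candidates are cream at px (317,173), at the rear, tan/yellow at px (288,215), at +y, and pink at px (418,204), off the carousel. In the crop (460,250) only the −y one is white, so I turn clockwise (−1.571). Base yaw is about 12.3° and the axis about (0.557, 0.128). I'll now move above it and refine with the wrist camera.

Request:
jog_arm:
  series:
    - [[1,0.04,-0.0867,0.005,0.0316],[1,0.04,-0.0867,0.005,0.0316],[1,0.04,-0.0867,0.005,0.0316],[1,0.04,-0.0867,0.005,0.0316],[1,0.04,-0.0867,0.005,0.0316],[1,0.04,-0.0867,0.005,0.0316],[1,0.04,-0.0867,0.005,0.0316],[1,0.04,-0.0867,0.005,0.0316],[1,0.04,-0.0867,0.005,0.0316],[1,0.04,-0.0867,0.005,0.0316],[1,0.04,-0.0867,0.005,0.0316],[1,0.04,-0.0867,0.005,0.0316],[1,0,0,0,0],[1,0,0,0,0]]

```text
t: 1.85
eef_pos: [0.4998, 0.1298, 0.2437]
eef_rot: [-0.0, -0.107, 0.994, 0.0]
contact_force: [0.1, 0.4, -0.2]
gripper_width: 0.0915
gripper_force: 0.0
```

Run:
```python
from h import *
i,p,d=grab('wrist');cv2.imwrite('pics/w1.png',p);s=arm.state();print(s['t'],s['eef_pos'],s['eef_rot'],s['joint_pos'].round(3),i['position'])
```

```text
1.9 [0.49970121 0.13021592 0.24369148] [-2.60591861e-04 -1.07229981e-01  9.94234209e-01  1.90472177e-05] [ 0.21   0.048  2.083  0.     1.011 -1.576] [0.43402967 0.1148948  0.41482654]
```

View pics/w1.png

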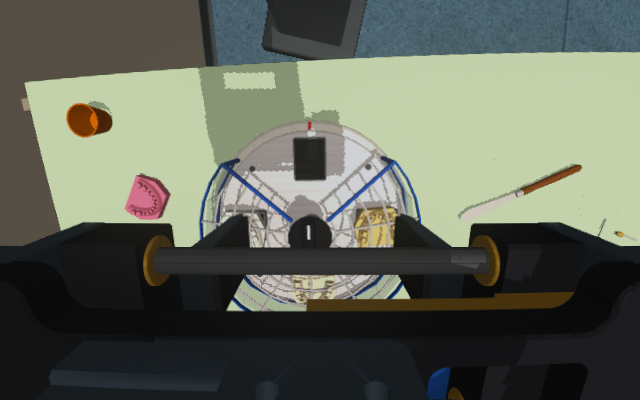

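Wrist view: red mark at (309,126), empty pedestal at (310,159), knob at (310,235) and partly hidden by the gripper rail. White model sits behind the left finger at (250,225) and tan at (377,228). Next I measure from both views using depth.

```bash
cat >> h.py <<'E'
def cloud(i,d):
    v,u=np.mgrid[0:400,0:640];q=cv2.undistortPoints(np.stack([u,v],-1).reshape(-1,1,2).astype(float),np.array(i['mtx']),np.array(i['D'])).reshape(400,640,2)
    P=np.dstack([q,np.ones((400,640))])*d[...,None]@RM(i).T+i['position'];P[d<=0]=np.nan;return P
E
python3 - <<'E'
from h import *
for n in('top','wrist'):
    i,p,d=load(n);P=cloud(i,d)
    dark=p.max(2)<70
    for nm,c,r,zl,zh,m in [('bar',(.557,.128),.04,.108,.122,True),('disc/knob',(.557,.128),.05,.075,.125,dark),('pad',(.4696,.1094),.04,.038,.05,dark),('white',(.577,.04),.045,.045,.079,True)]:
        k=(np.hypot(P[...,0]-c[0],P[...,1]-c[1])<r)&(P[...,2]>zl)&(P[...,2]<zh)&m
        Q=P[k].astype(np.float32)
        if len(Q)<8: print(n,nm,len(Q));continue
        (cx,cy),wh,a=cv2.minAreaRect(Q[:,:2]);
        vv,uu=np.where(k);print(n,nm,len(Q),'rect',round(cx,4),round(cy,4),np.round(wh,4),round(a,1),'med',np.median(Q,0).round(4),'px',uu.min(),uu.max(),vv.min(),vv.max())
i,p,d=load('wrist')
for uv,z in [((309.5,126),.02),((310,159),.044)]:print(atz(i,uv,z).round(4),pt(i,d,uv).round(4))
cv2.imwrite('pics/w1c.png',cv2.resize(p[110:250,225:405],None,fx=4.2,fy=4.2,interpolation=cv2.INTER_CUBIC))
E
```

```text
Traceback (most recent call last):
cv2.error: OpenCV(4.12.0) /io/opencv/modules/imgproc/src/convhull.cpp:143: error: (-215:Assertion failed) total >= 0 && (depth == CV_32F || depth == CV_32S) in function 'convexHull'
```

```bash
cat > m.py <<'E'
from h import *
for n in('top','wrist'):
    i,p,d=load(n);P=cloud(i,d)
    dark=p.max(2)<70
    for nm,c,r,zl,zh,m in [('bar',(.557,.128),.04,.108,.122,True),('disc/knob',(.557,.128),.05,.075,.125,dark),('pad',(.4696,.1094),.04,.038,.05,dark),('white',(.577,.04),.045,.045,.079,True)]:
        k=(np.hypot(P[...,0]-c[0],P[...,1]-c[1])<r)&(P[...,2]>zl)&(P[...,2]<zh)&m
        Q=P[k].astype(np.float32)
        if len(Q)<8: print(n,nm,len(Q));continue
        (cx,cy),wh,a=cv2.minAreaRect(np.ascontiguousarray(Q[:,:2]));
        vv,uu=np.where(k);print(n,nm,len(Q),'rect',round(cx,4),round(cy,4),np.round(wh,4),round(a,1),'med',np.median(Q,0).round(4),'px',uu.min(),uu.max(),vv.min(),vv.max())
i,p,d=load('wrist')
for uv,z in [((309.5,126),.02),((310,159),.044)]:print(atz(i,uv,z).round(4),pt(i,d,uv).round(4))
E
python3 m.py
```

```text
top bar 140 rect 0.5601 0.1303 [0.0541 0.0139] 13.3 med [0.5592 0.1302 0.1145] px 318 328 191 213
top disc/knob 396 rect 0.5559 0.1284 [0.0636 0.0515] 24.2 med [0.5595 0.1305 0.0897] px 312 339 191 215
top pad 377 rect 0.472 0.1094 [0.0546 0.0414] 13.7 med [0.4719 0.1094 0.0438] px 321 341 231 255
top white 451 rect 0.5845 0.0364 [0.0604 0.0714] 0.3 med [0.5826 0.0399 0.0593] px 347 377 183 209
wrist bar 328 rect 0.5452 0.1249 [0.0284 0.0135] 12.0 med [0.5439 0.1247 0.115 ] px 303 315 221 246
wrist disc/knob 1056 rect 0.5504 0.1255 [0.0395 0.0516] 12.9 med [0.5504 0.1256 0.0892] px 288 331 216 246
wrist pad 1255 rect 0.4708 0.1064 [0.0528 0.0388] 12.4 med [0.4699 0.1067 0.0443] px 294 324 138 179
wrist white 716 rect 0.5754 0.0339 [0.0472 0.0716] 0.9 med [0.5673 0.0541 0.0591] px 205 266 209 246
[0.4302 0.0979 0.02  ] [0.4302 0.0979 0.0209]
[0.4705 0.1079 0.044 ] [0.4706 0.1079 0.0439]
```

Request:
jog_arm:
  series:
    - [[1,0.0395,-0.0014,0,0],[1,0.0395,-0.0013,0,0],[1,0.0395,-0.0013,0,0.003],[1,0,0,-0.06,0],[1,0,0,-0.06,0],[1,0,0,-0.06,0],[1,0,0,-0.05,0],[1,0,0,-0.04,0],[1,0,0,-0.02,0],[1,0,0,-0.01,0],[1,0,0,0,0],[-1,0,0,0,0],[-1,0,0,0,0],[-1,0,0,0,0],[-1,0,0,0,0],[-1,0,0,0,0],[-1,0,0,0,0]]
  squeeze: 30

```text
t: 4.03
eef_pos: [0.5594, 0.1277, 0.0939]
eef_rot: [-0.0, -0.11, 0.994, -0.0]
contact_force: [0.3, 0.9, -0.2]
gripper_width: 0.0345
gripper_force: 0.0
```

Request:
jog_arm:
  series:
    - [[-1,0,0,0,0],[-1,0,0,0,0],[-1,0,0,0,0],[-1,0,0,0,0],[-1,0,0,0,0]]

```text
t: 4.65
eef_pos: [0.5593, 0.1285, 0.0939]
eef_rot: [-0.0, -0.109, 0.994, 0.001]
contact_force: [-1.8, 9.6, -0.3]
gripper_width: 0.0139
gripper_force: 30.0
```

Request:
jog_arm:
  series:
    - [[-1,0,0.002,0,-0.005],[-1,0,0,0,-0.015],[-1,0,0,0,-0.025],[-1,0,0,0,-0.035],[-1,0,0,0,-0.035],[-1,0,0,0,-0.035],[-1,0,0,0,-0.035],[-1,0,0,0,-0.035],[-1,0,0,0,-0.035],[-1,0,0,0,-0.035],[-1,0,0,0,-0.035],[-1,0,0,0,-0.035],[-1,0,0,0,-0.035],[-1,0,0,0,-0.035],[-1,0,0,0,-0.035],[-1,0,0,0,-0.035]]

```text
t: 6.65
eef_pos: [0.5592, 0.1284, 0.0939]
eef_rot: [-0.0, 0.28, 0.96, -0.0]
contact_force: [-1.7, -3.0, 2.9]
gripper_width: 0.0141
gripper_force: 30.0
```

Request:
jog_arm:
  series:
    - [[-1,0,0,0,-0.035],[-1,0,0,0,-0.035],[-1,0,0,0,-0.035],[-1,0,0,0,-0.035],[-1,0,0,0,-0.035],[-1,0,0,0,-0.035],[-1,0,0,0,-0.035],[-1,0,0,0,-0.035],[-1,0,0,0,-0.035],[-1,0,0,0,-0.035],[-1,0,0,0,-0.035],[-1,0,0,0,-0.035],[-1,0,0,0,-0.03],[-1,0,0,0,-0.025],[-1,0,0,0,-0.015],[-1,0,0,0,-0.01],[-1,0,0,0,0],[-1,0,0,0,0]]

```text
t: 8.9
eef_pos: [0.5592, 0.1283, 0.0939]
eef_rot: [-0.0, 0.626, 0.78, -0.0]
contact_force: [-3.8, -5.3, 4.6]
gripper_width: 0.014
gripper_force: 30.0
```

Run:
```python
from h import *
s=arm.state();print(s['moment'],s['joint_pos'].round(3),s['gripper_width'],s['contact_force'])
```

```text
[-0.82600005  0.55699816  0.07460161] [ 0.185  0.359  2.036 -0.     0.748 -0.034] 0.013989454235327423 [-3.78671646 -5.3011738   4.57862548]
```

Request:
jog_arm:
  series:
    - [[1,0,0,0,0],[1,0,0,0,0],[1,0,0,0,0],[1,0,0,0,0],[1,0,0,0,0],[1,0,0,0,0],[1,0,0,0.03,0],[1,0,0,0.06,0],[1,0,0,0.1,0],[1,0,0,0.1,0],[1,-0.012,0,0.01,0.11],[1,-0.012,0,0,0.11],[1,-0.012,0,0,0.11],[1,-0.012,0,0,0.11],[1,-0.012,0,0,0.11],[1,-0.012,0,0,0.11],[1,-0.012,0,0,0.11],[1,-0.012,0,0,0.11],[1,-0.012,0,0,0.11],[1,-0.012,0,0,0.02]]

```text
t: 11.4
eef_pos: [0.4993, 0.1287, 0.2448]
eef_rot: [0.0, -0.118, 0.993, 0.0]
contact_force: [0.2, -0.0, 0.4]
gripper_width: 0.0913
gripper_force: 0.0
```

```bash
python3 - <<'E'
from h import *
s=arm.state()
i,p,d=grab('wrist');grab('top')
print(s['t'],s['eef_pos'],s['eef_rot'],s['joint_velocities'].round(3))
cv2.imwrite('pics/w2.png',cv2.resize(p[100:250,215:405],None,fx=4,fy=4,interpolation=cv2.INTER_CUBIC))
E
python3 m.py
```

```text
11.4 [0.49926806 0.12866964 0.24480374] [ 4.42064726e-04 -1.17575565e-01  9.93063840e-01  2.52433928e-05] [ 0.021 -0.08   0.088  0.001 -0.011 -0.152]
top bar 0
top disc/knob 0
top pad 0
top white 3
wrist bar 418 rect 0.555 0.1265 [0.0086 0.0532] 13.6 med [0.5541 0.1267 0.1148] px 285 332 238 246
wrist disc/knob 1131 rect 0.5501 0.1196 [0.0323 0.0601] 28.0 med [0.5493 0.1243 0.0942] px 285 332 216 246
wrist pad 3
wrist white 798 rect 0.5747 0.0323 [0.0533 0.0714] 2.3 med [0.5653 0.0485 0.0585] px 204 263 204 246
[0.4306 0.0952 0.02  ] [0.4306 0.0952 0.0208]
[0.4708 0.1061 0.044 ] [0.4693 0.1064 0.0588]
```

View pics/w2.png

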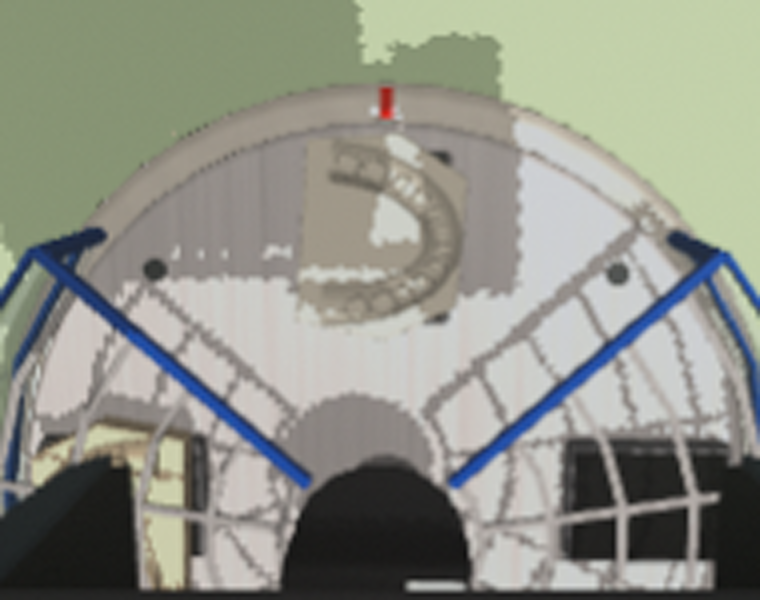

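White model is in the bay: crop block x 303–465, y 138–325. The empty pedestal is now at +y (crop 640,500) and cream is at −y (crop 115,490). Next I measure the model's centre and yaw.

Run:
```python
from h import *
i,p,d=load('wrist');P=cloud(i,d);B=np.array([.471,.108])
for zl,zh in((.05,.08),(.053,.0605),(.064,.08)):
    k=(np.hypot(P[...,0]-B[0],P[...,1]-B[1])<.055)&(P[...,2]>zl)&(P[...,2]<zh)
    k=cv2.morphologyEx(k.astype(np.uint8),cv2.MORPH_OPEN,np.ones((2,2)))>0
    Q=P[k].astype(np.float32);vv,uu=np.where(k)
    print(len(Q),cv2.minAreaRect(np.ascontiguousarray(Q[:,:2])),np.median(Q,0),uu.min(),uu.max(),vv.min(),vv.max())
# edges of block by hand: crop px -> world at block top
f=lambda u,v:(215+u/4-.375,100+v/4-.375)
for c in((308,138),(299,314),(470,172),(456,322)):print(c,atz(i,f(*c),.058).round(4),pt(i,d,f(*c)).round(4))
# empty pedestal (+y)
k=(p.max(2)<70)&(P[...,2]>.038)&(P[...,2]<.05)&(P[...,0]>.5);print('ped',np.median(P[k],0))
```

```text
1807 ((0.47181251645088196, 0.1078280657529831), (0.06753432005643845, 0.04475698247551918), 23.418441772460938) [nan nan nan] 290 332 135 184
1123 ((0.47199150919914246, 0.1086580753326416), (0.06679792702198029, 0.0433507077395916), 20.547897338867188) [nan nan nan] 290 332 135 184
463 ((0.46751338243484497, 0.11210161447525024), (0.05191825330257416, 0.03503638505935669), 16.152481079101562) [nan nan nan] 296 329 138 180
(308, 138) [0.4453 0.0779 0.058 ] [0.4462 0.0752 0.03  ]
(299, 314) [0.4988 0.0865 0.058 ] [0.499  0.0864 0.0568]
(470, 172) [0.4437 0.1282 0.058 ] [0.4445 0.1294 0.0304]
(456, 322) [0.4897 0.1351 0.058 ] [0.4941 0.1369 0.0303]
ped [0.53882579 0.21081339 0.04408182]
```

Request:
jog_arm:
  series:
    - [[1,-0.0283,-0.0212,0,-0.02],[1,-0.0283,-0.0212,0,-0.02],[1,0,0,-0.08,0],[1,0,0,-0.08,0],[1,0,0,-0.08,0],[1,0,0,-0.07,0],[1,0,0,-0.05,0],[1,0,0,-0.03,0],[1,0,0,-0.02,0],[1,0,0,-0.008,0],[1,0,0,0,0],[1,0,0,0,0]]
  squeeze: 20

```text
t: 13.0
eef_pos: [0.4715, 0.1076, 0.0355]
eef_rot: [0.0, -0.086, 0.996, 0.0]
contact_force: [-1.1, 0.5, 0.0]
gripper_width: 0.0911
gripper_force: 0.0
```

Run:
```python
from h import *
i,p,d=grab('wrist');s=arm.state();print(s['eef_pos'],s['joint_pos'].round(3))
cv2.imwrite('pics/w3.png',p)
```

```text
[0.47148775 0.10753305 0.03544632] [ 0.176  0.354  2.216 -0.     0.57  -1.567]
```

View pics/w3.png

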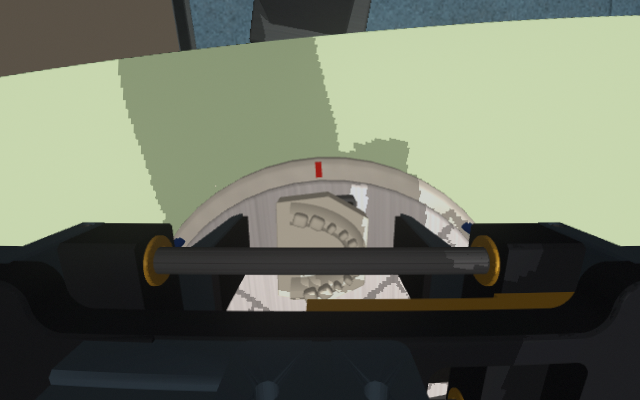

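Model sits square and centred between the fingers (block u 277–367, fingers at 248 and 397). Closing.

Request:
jog_arm:
  series:
    - [[-1,0,0,0,0],[-1,0,0,0,0],[-1,0,0,0,0],[-1,0,0,0,0],[-1,0,0,0,0],[-1,0,0,0,0],[-1,0,0,0,0],[-1,0,0,0,0],[-1,0,0,0,0]]
  squeeze: 20

```text
t: 14.18
eef_pos: [0.4711, 0.1075, 0.0349]
eef_rot: [0.0, -0.086, 0.996, 0.0]
contact_force: [0.9, -1.1, -0.2]
gripper_width: 0.0502
gripper_force: 19.9
```

Gripped at 50.2 mm. I'll lift slowly, straight up, about 15 cm.

Request:
jog_arm:
  series:
    - [[-1,0,0,0.006,0],[-1,0,0,0.012,0],[-1,0,0,0.02,0],[-1,0,0,0.025,0],[-1,0,0,0.025,0],[-1,0,0,0.025,0],[-1,0,0,0.025,0],[-1,0,0,0.025,0],[-1,0,0,0.025,0],[-1,0,0,0.025,0],[-1,0,0,0.025,0],[-1,0,0,0.02,0],[-1,0,0,0.015,0],[-1,0,0,0.012,0],[-1,0,0,0.008,0],[-1,0,0,0.005,0],[-1,0,0,0,0],[-1,0,0,0,0],[-1,0,0,0,0],[-1,0,0,0,0]]

```text
t: 16.68
eef_pos: [0.4711, 0.1075, 0.1838]
eef_rot: [-0.0, -0.086, 0.996, -0.0]
contact_force: [-0.1, 1.0, -0.5]
gripper_width: 0.05
gripper_force: 19.9
```

Run:
```python
from h import *
i,p,d=grab('wrist');s=arm.state();print(s['eef_pos'],s['joint_velocities'].round(3))
j,q,e=grab('side')
cv2.imwrite('pics/f.png',cv2.resize(np.vstack([p[100:320,120:520],q[100:320,180:580]]),None,fx=1.35,fy=1.35))
P=cloud(i,d);k=(p.max(2)<70)&(P[...,2]>.038)&(P[...,2]<.05);Q=P[k&(np.hypot(P[...,0]-.471,P[...,1]-.108)<.05)];print(len(Q),np.median(Q,0) if len(Q) else 0)
```

```text
[0.47105532 0.10744968 0.18383102] [ 0.001 -0.001  0.001 -0.001  0.001  0.   ]
876 [0.4567978  0.10411062 0.0441973 ]
```

View pics/f.png

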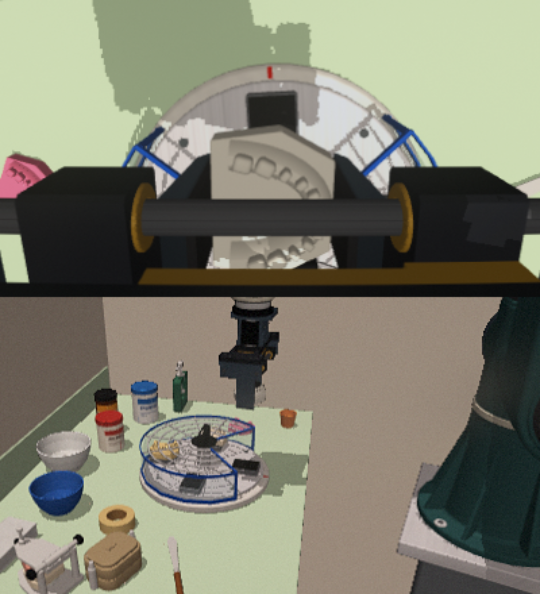

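The model is held level about 15 cm above its pedestal. The bay pedestal lines up with the red mark, tan is at the rear, and the bystanders look undisturbed. Handing in.

```bash
python3 -c "
from cell import arm
print(arm.sign_off())"
```

```text
the job is handed in; nothing more can be done
None
```

I turned the carousel to its −1.571 stop and handed the job in with the white model held level about 15 cm above its pedestal; the images showed the turntable home in its stop and nothing else disturbed, though I couldn't see the cream model in the last pictures.

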